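# Slide the tool case into the empty storage bay

## Robot

A 7-joint arm with a two-finger parallel gripper is mounted at the origin on the work surface. World frame = base frame: x ahead of the robot, y to its left, z up, the work surface at z = 0. Lengths are in m, angles in rad, forces in N, time in s.
With the tool pointing down it reaches from about 0.4 to 0.9 m from the base axis. Payload 5.5 kg.
Tool frame: the origin (TCP) lies where the fingers leave the gripper's body, on its centre line; the fingertips stand 66 mm ahead of it and the grasp point (between the pads) lies 47 mm ahead of it (env.hold_point_z is the distance from the TCP to the grasp point, in m); z points along the fingers, y is the line along which they close (so a half turn about z gives the same grasp; the last joint's range is limited). The gripper opens to 92 mm and grips with 3 to 60 N. Pads are 19 mm wide; open, the fingers measure 130 mm over their backs; the gripper's body (75 mm by 190 mm) begins 47 mm behind the grasp point.
Start: joints at [-0.975, 0.501, -0.427, 1.55, 0.221, 1.138, -0.21], TCP at [0.212, 0.614, 0.292] pointing down, gripper open.
Joint ranges: [-2.88, 2.88], [-0.31, 2.03], [-1.54, 1.56], [0.2, 2.42], [-1.41, 4.55], [0.19, 2.02], [-2.57, 2.57]. Speed limits (rad/s): [2.57, 2.57, 3.14, 3.14, 3.14, 3.14, 3.14].

## Interface

Orientations are given as a rotation vector (axis times angle).
In Python, from rig import env, viewer gives the robot as it stands.
- The arm moves only by the shell command python3 -m inch 'ROWS'. ROWS is JSON, a list that holds one entry, the list of rows, each a list of 7 numbers: the opening, from 0 (shut) to 1 (fully open), then the shift along the tool's x, y, z scaled (see below), then the turn, a rotation vector about the tool's x, y, z scaled (see below). A call has 1 to 10 rows; each row is the pose to reach, as a shift and turn from the pose commanded when the call began, along the tool's axes at that moment; what a row does not reach only later rows make up. The controller multiplies each number of a shift by 0.1 m and each number of a turn by 90 degrees. A row lasts 1/12 s, in which the tool goes at most 41.7 mm and 7.16 degrees, less where a joint would pass 70% of its speed; a pose out of reach is approached as far as the arm can. A call with a number of a shift or a turn outside -1 to 1 is refused whole. A call with a gripper value outside its range is refused whole. The fingers move at their own pace and stop on an object; the grip force is fixed at half the most. Time passes only in rows, so rows that repeat a pose let the fingers close. It gives the time, the measured TCP pose, the force, the opening and the grip force at its end, in the units of the state.
- env.get_obs(): the state, without advancing time (a new reading comes with each control period).
- viewer.capture(name): name is "side" or "top" or "wrist"; returns the picture (384x512x3 uint8, red, green, blue); there is no depth.
- viewer.camera_model(name): a dict with "mtx" (3x3 intrinsics, pixels), "T" (4x4, takes a point from camera to world coordinates). Camera axes: x right, y down, z forward; pixel columns grow to the right and rows downward; lengths in m; the calibration is good to about 2 mm. A picture is of the moment at which its call begins: read the wrist's pose just before it. camera_model takes no time and is no camera call; for the wrist camera it gives the pose at the moment of the call.
- env.job_done(): hands the job in; it is judged then, once.
The state is a dict: "t": time; "joints": joint angles; "qd": joint speeds; "effort": joint torques, N m; "position": TCP position; "ee_rot": TCP orientation; "force": force on the tool from outside, world axes, zero at the start; "torque": the same for the moment, N m; "width": finger opening in m; "grasp_force": force on a finger pad.
Only numpy, scipy, OpenCV 4.12 (cv2) and the standard library are available. Lean on these libraries where they do the work, as an engineer would, in place of code of your own. Each camera call takes 0.05 s, during which the arm holds its last target. There are 200 camera calls.

## Task

Put the orange tool case away: slide it over the bench, long way in, into the empty one of the two plywood bays, and push it fully home against the back wall (its end then still stands out a little at the mouth). Leave everything else on the bench where it is, and finish with the gripper clear.

Things in the scene. Friction and masses are not known exactly. Their poses are not given: they have to be found in the camera images.
- case: closed orange plastic tool case lying on the bench, 150 long (its x) by 96 wide (its y) by 42 tall (its z), about 0.4 kg; too wide to grasp, meant to be pushed; either end may go first. Origin: centre of its underside. Fully home in the bay, 8 mm of its length stands out of the mouth and its origin lies at x = -8 mm in the bay's frame
- bay: the EMPTY bay: a floorless plywood frame fixed to the bench, 150 deep (x), 142 wide (y), 62 tall outside; walls and roof 8 mm; opening 126 wide, 54 high; 142 deep inside, mouth to back wall. A 40 mm wide slot runs along the roof's middle. Origin: on the bench under its centre; x points inward: the mouth is the open -x side, 75 mm from the origin, facing about world -y; z up
- bay_mouth (a point): centre of the empty bay's mouth, at bench level; axes as bay
- full_bay: the other bay, the same frame but filled with a cardboard box and a grey box, nothing fits in; fixed; the two bays stand side by side and may be swapped; axes as bay
- glue_tub: white plastic glue tub with lid, 72 mm across, 75 mm tall, loose, a bystander; origin at its underside
- mould_a: dark wooden hexagonal mould block with a steel boss, 81 mm across corners, about 45 mm tall, on the right (-y), loose, a bystander; origin at its underside
- mould_b: a second hexagonal mould block like mould_a, also on the right, loose, a bystander; origin at its underside
- knife: utility knife lying flat, yellow handle and grey blade cover, 163 mm long, 16 mm tall, long along its x, loose, a bystander; origin at its underside
- cardboard_form: drop-shaped form of laminated cardboard standing point up, 150 mm across at most, 175 mm tall, loose, a bystander; origin at its underside
- brush: paint brush lying flat, 200 mm long along its x, loose, a bystander; origin at its underside
Things that resemble listed ones, but are neither listed nor needed, are in the scene too. Of the things that look like the case, the largest one is meant.

How it is judged:
At the end, for the whole second after the job is handed in: The case lies flat on the bench inside the empty bay, long way in (within 0.35 rad of the bay's x), within 14 mm of fully home against the back wall and within 30 mm of the bay's middle line, and is at rest (x of case in the frame of bay between -0.022 and 0.01 m and y of case in the frame of bay between -0.03 and 0.03 m and z of case in the frame of bay below 0.012 m and angle between the x axis of case and the x axis of bay, either way round below 0.35 rad and angle between case's own z axis and vertical below 0.1 rad and linear speed of case below 0.01 m/s); the robot touches nothing.
It fails at once if a bystander (glue tub, mould, knife, cardboard form or brush) moved by more than 40 mm (distance of any of glue_tub, mould_a, mould_b, knife, cardboard_form, brush from where it was at the start of the episode above 0.04 m).
It also fails if it takes over 56 s, if anything falls off the work surface, if the arm or the gripper's body presses on something with over 40 N, if the wrist force passes 120 N, or if a joint passes its speed limit or range.

## Working session

There is one attempt and no reset: what is moved stays moved. The work goes in short steps, Python scripts to look and compute and a shell command to move; the robot and the scene stay as the last step left them, time stands still between calls to the robot, and variables do not carry over. Pictures are saved under pics/ and viewed, at most 10 in all, crops included, and the job is handed in when it is done.

```bash
mkdir -p pics; python3 - <<'E'
from rig import env, viewer
import cv2,numpy as np
for n in ("top","side"):
    im=viewer.capture(n); cv2.imwrite(f"pics/{n}0.png",cv2.cvtColor(im,cv2.COLOR_RGB2BGR))
    m=viewer.camera_model(n); print(n,np.round(m["mtx"],1).tolist(),np.round(m["T"],4).tolist())
o=env.get_obs(); print(o["t"],o["position"],o["ee_rot"],o["width"])
E
```

```text
top [[368.9, 0.0, 259.0], [0.0, 368.9, 190.6], [0.0, 0.0, 1.0]] [[0.0009, -0.992, 0.1259, 0.4054], [-1.0, -0.0005, 0.0027, -0.0545], [-0.0026, -0.1259, -0.992, 1.1072], [0.0, 0.0, 0.0, 1.0]]
side [[385.6, 0.0, 260.9], [0.0, 385.6, 192.4], [0.0, 0.0, 1.0]] [[0.9958, -0.0715, 0.0565, 0.4641], [-0.0904, -0.6989, 0.7095, -0.8018], [-0.0112, -0.7117, -0.7024, 0.7655], [0.0, 0.0, 0.0, 1.0]]
0.1 [0.21227742 0.61381773 0.29129518] [-5.20401580e-01 -3.09786411e+00  2.67806469e-03] 0.09156460324270979
```

View pics/top0.png

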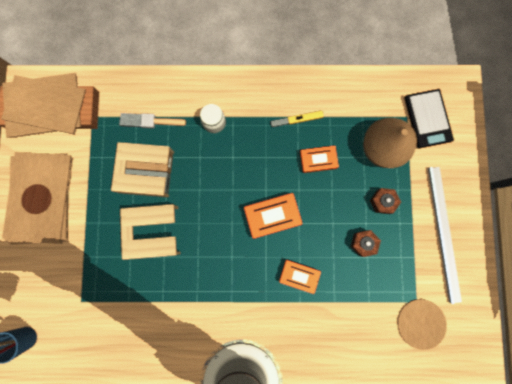

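View pics/side0.png

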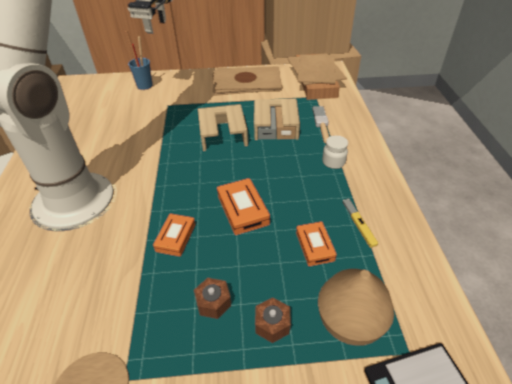

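Top view: the orange cases are at (273,215), which is the largest, (319,159) and (300,276). The first one is mine. The empty bay is at (148,232), with its mouth on the right. The full bay is at (142,170). I'll check the choice in a close crop and measure.

```bash
cat > h.py <<'E'
import cv2,numpy as np
from rig import env, viewer
def cap(n): return viewer.capture(n)
def ray(m,uv):
    K=m["mtx"];T=np.array(m["T"]); d=T[:3,:3]@np.linalg.inv(K)@np.array([uv[0],uv[1],1.]); return T[:3,3],d
def atz(m,uv,z):
    c,d=ray(m,uv); return c+d*(z-c[2])/d[2]
def tri(m1,u1,m2,u2):
    A=[];b=[]
    for m,u in((m1,u1),(m2,u2)):
        c,d=ray(m,u); d=d/np.linalg.norm(d); P=np.eye(3)-np.outer(d,d); A.append(P);b.append(P@c)
    return np.linalg.lstsq(np.vstack(A),np.hstack(b),rcond=None)[0]
def orange(im):
    h=cv2.cvtColor(im,cv2.COLOR_RGB2HSV); return cv2.inRange(h,(4,170,110),(14,255,255))
def blob(mask,near):
    n,l,s,c=cv2.connectedComponentsWithStats(mask)
    i=min((i for i in range(1,n) if s[i,4]>150),key=lambda i:np.hypot(*(c[i]-near))); return (l==i).astype(np.uint8)
E
python3 - <<'E'
from h import *
C={}
for n,near in(("top",(273,215)),("side",(243,204))):
    im=cap(n);m=viewer.camera_model(n);b=blob(orange(im),near)
    cs,_=cv2.findContours(b,cv2.RETR_EXTERNAL,cv2.CHAIN_APPROX_NONE);c=max(cs,key=cv2.contourArea)
    f=np.zeros_like(b);cv2.drawContours(f,[c],-1,1,-1)
    h=cv2.cvtColor(im,cv2.COLOR_RGB2HSV);w=((h[...,1]<90)&(h[...,2]>150)).astype(np.uint8)&f
    M=cv2.moments(w,True);C[n]=(m,(M["m10"]/M["m00"],M["m01"]/M["m00"]));print(n,C[n][1],M["m00"])
    if n=="top":
        p=np.array([atz(m,q,0.042)[:2] for q in c[:,0]],np.float32);r=cv2.minAreaRect(p);print("rect z42",r)
        wp=np.argwhere(w)[:,::-1];p=np.array([atz(m,q,0.042)[:2] for q in wp],np.float32);print("label",cv2.minAreaRect(p))
    if n=="top": im1=cv2.resize(im[125:275,100:310],None,fx=3.8,fy=3.8,interpolation=cv2.INTER_CUBIC)
    else: im2=cv2.resize(im[85:245,180:350],None,fx=3.5,fy=3.5,interpolation=cv2.INTER_CUBIC)
    cv2.imwrite(f"pics/c_{n}.png",cv2.cvtColor(im1 if n=="top" else im2,cv2.COLOR_RGB2BGR))
print("label tri",tri(*C["top"],*C["side"]))
E
```

```text
top (272.74642857142857, 215.02857142857144) 280.0
rect z42 ((0.4697949290275574, -0.08992807567119598), (0.09461569786071777, 0.14818863570690155), 16.24361801147461)
label ((0.4696357250213623, -0.09119592607021332), (0.03762229532003403, 0.061922479420900345), 15.994139671325684)
side (242.0, 199.62553191489363) 235.0
label tri [ 0.47014306 -0.09129699  0.04032732]
```

View pics/c_top.png

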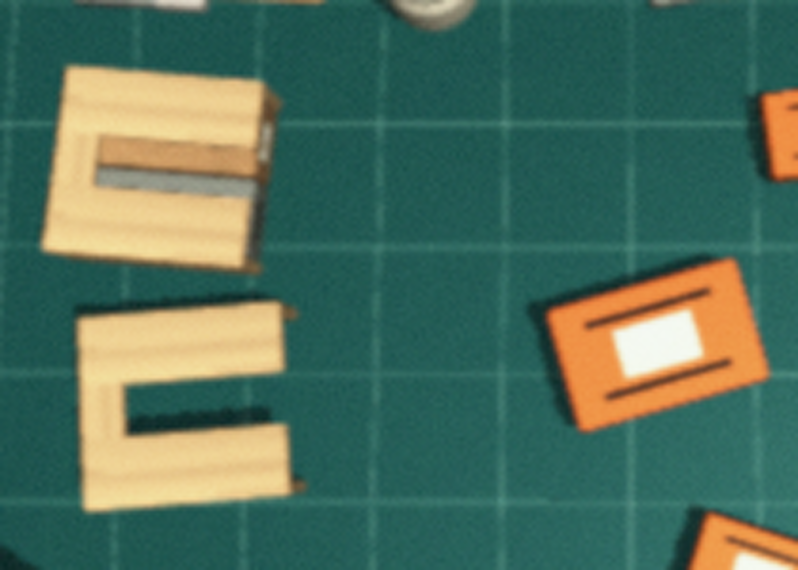

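View pics/c_side.png

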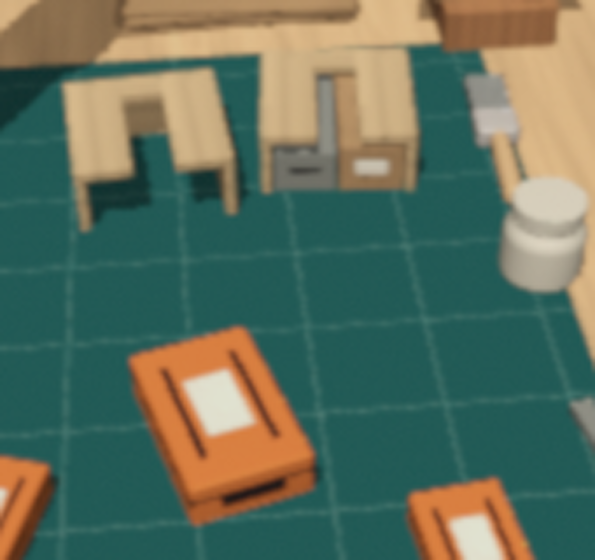

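The crops show the largest orange case with a white label, and the empty U-shaped roof frame with its mouth towards -y. Next come the bay pose and the push geometry.

```bash
python3 - <<'E'
from h import *
from scipy.spatial.transform import Rotation as R
t=viewer.camera_model("top");s=viewer.camera_model("side")
T=np.array([[78,319],[283,301],[291,493],[85,511]])/3.8+[100,125]
S=np.array([[213,70],[238,155],[77,180],[64,84]])/3.5+[180,85]
for a,b in zip(T,S): print(np.round(tri(t,a,s,b),4),np.round(atz(t,a,.062),4))
P=np.array([atz(t,a,.062)[:2] for a in T]);c=P.mean(0)
ax=(P[0]+P[3]-P[1]-P[2]);ax/=np.linalg.norm(ax);print("bay",c,"inward",ax,"mouth",c-.075*ax,"home origin",c-.008*ax)
for n,u,z in(("tub",(211,113),.075),("sm1",(319,159),.03),("sm2",(300,276),.03),("mould",(367,242),.04)):print(n,atz(t,u,z)[:2])
o=env.get_obs();r=R.from_rotvec(o["ee_rot"]);print(np.round(r.as_matrix(),3).tolist(),o["t"])
E
```

```text
[0.4888 0.3446 0.055 ] [0.4853 0.3418 0.062 ]
[0.5024 0.1886 0.0638] [0.4989 0.1888 0.062 ]
[0.3597 0.1808 0.0536] [0.3572 0.1787 0.062 ]
[0.3459 0.3316 0.0576] [0.344  0.3298 0.062 ]
bay [0.42133313 0.25979741] inward [-0.08777247  0.99614055] mouth [0.42791606 0.18508686] home origin [0.42203531 0.25182828]
tub [0.76310903 0.08773607]
sm1 [ 0.63696909 -0.22989535]
sm2 [ 0.2960754  -0.16891729]
mould [ 0.39264605 -0.36090787]
[[-0.945, 0.327, -0.0], [0.327, 0.945, -0.001], [0.0, -0.001, -1.0]] 0.2
```

```bash
python3 -m inch '[[[0.65,-0.82,-0.55,0,0,0,0],[0.65,-0.82,-0.55,0,0,0,0],[0.65,-0.82,-0.55,0,0,0,0]]]'
python3 -m inch '[[[0.65,-0.82,-0.55,0,0,0,0],[0.65,-0.82,-0.55,0,0,0,0],[0.65,-0.82,-0.55,0,0,0,0]]]'
```

```text
t: 0.45
position: [0.2763, 0.5309, 0.2913]
ee_rot: [0.527, 3.094, -0.006]
force: [0.6, -0.2, 0.8]
width: 0.0765
grasp_force: 0.0
t: 0.7
position: [0.336, 0.4513, 0.2917]
ee_rot: [0.53, 3.094, -0.006]
force: [1.4, -1.6, 0.2]
width: 0.0608
grasp_force: 0.0
```

Each call moves the arm as commanded. I'll continue the transit.

```bash
python3 -m inch '[[[0.65,-0.82,-0.55,0,0,0,0],[0.65,-0.82,-0.55,0,0,0,0],[0.65,-0.82,-0.55,0,0,0,0]]]' >/dev/null
python3 -m inch '[[[0.65,-0.82,-0.55,0,0,0,0],[0.65,-0.82,-0.55,0,0,0,0],[0.65,-0.82,-0.55,0,0,0,0]]]'
python3 -m inch '[[[0.65,-0.44,-0.93,0,0,0,0],[0.65,-0.44,-0.93,0,0,0,0],[0.65,-0.44,-0.93,0,0,0,0]]]'
python3 -m inch '[[[0.65,-0.44,-0.93,0,0,0,0],[0.65,-0.44,-0.93,0,0,0,0],[0.65,-0.44,-0.93,0,0,0,0]]]'
```

```text
t: 1.2
position: [0.4543, 0.2932, 0.292]
ee_rot: [0.53, 3.094, -0.004]
force: [1.0, -0.4, -0.4]
width: 0.0593
grasp_force: 0.0
t: 1.45
position: [0.4623, 0.1913, 0.2917]
ee_rot: [-0.528, -3.097, 0.005]
force: [-1.0, -0.0, -0.3]
width: 0.0596
grasp_force: 0.0
t: 1.7
position: [0.473, 0.0891, 0.2921]
ee_rot: [0.528, 3.097, -0.004]
force: [0.0, 0.2, -0.5]
width: 0.0598
grasp_force: 0.0
```

```bash
python3 -m inch '[[[0.65,-0.44,-0.93,0,0,0,0],[0.65,-0.44,-0.93,0,0,0,0],[0.65,-0.44,-0.93,0,0,0,0]]]'
python3 -m inch '[[[0.65,-0.44,-0.93,0,0,0,0.61],[0.65,-0.44,-0.93,0,0,0,0.61],[0.65,-0.44,-0.93,0,0,0,0.61],[0.65,-0.44,-0.93,0,0,0,0.61],[0.65,-0.44,-0.93,0,0,0,0.61],[0.65,-0.44,-0.93,0,0,0,0.61],[0.65,-0.44,-0.93,0,0,0,0.61],[0.65,-0.44,-0.93,0,0,0,0.61],[0.65,-0.44,-0.93,0,0,0,0.61],[0.65,-0.44,-0.93,0,0,0,0.61]]]'
python3 - <<'E'
from h import *
from scipy.spatial.transform import Rotation as R
o=env.get_obs();print(o["joints"],R.from_rotvec(o["ee_rot"]).as_matrix().round(3).tolist())
r=R.from_rotvec(o["ee_rot"]).as_matrix();print("to pre-contact, tool axes:",r.T@(np.array([.505,-.211,.082])-o["position"])*10)
E
```

```text
t: 1.95
position: [0.484, -0.0132, 0.2923]
ee_rot: [0.528, 3.096, -0.003]
force: [0.7, -0.7, 0.0]
width: 0.0595
grasp_force: 0.0
t: 2.78
position: [0.4952, -0.1097, 0.2921]
ee_rot: [-1.886, -2.512, 0.0]
force: [-0.6, 0.0, 0.1]
width: 0.0597
grasp_force: 0.0
[ 0.10205543  0.21412107  0.0719702   1.91837091 -0.01797666  1.00993756
  0.46483035] [[-0.279, 0.96, -0.0], [0.96, 0.279, -0.0], [0.0, -0.0, -1.0]]
to pre-contact, tool axes: [-1.00042325 -0.18826     2.10130837]
```

```bash
python3 -m inch '[[[0.6,-1,-0.19,0,0,0,0],[0.6,-1,-0.19,0,0,0,0],[0.6,-1,-0.19,0,0,0,0],[0.6,-1,-0.19,0,0,0,0]]]'
python3 -m inch '[[[0.6,0,0,1,0,0,0],[0.6,0,0,1,0,0,0],[0.6,0,0,1,0,0,0],[0.6,0,0,1,0,0,0]]]'
python3 -m inch '[[[0.6,0,0,0.6,0,0,0],[0.6,0,0,0.6,0,0,0],[0.6,0,0,0.6,0,0,0],[0.6,0,0,0.6,0,0,0]]]'
python3 - <<'E'
from h import *
im=cap("side");cv2.imwrite("pics/s1.png",cv2.cvtColor(cv2.resize(im[100:340,130:400],None,fx=2.4,fy=2.4,interpolation=cv2.INTER_CUBIC),cv2.COLOR_RGB2BGR))
E
```

```text
t: 3.12
position: [0.5039, -0.2173, 0.2923]
ee_rot: [1.894, 2.503, -0.004]
force: [-0.4, -0.4, 0.5]
width: 0.0551
grasp_force: 0.0
t: 3.45
position: [0.5015, -0.2091, 0.1876]
ee_rot: [-1.881, -2.505, 0.004]
force: [-0.9, 0.4, 0.7]
width: 0.0552
grasp_force: 0.0
t: 3.78
position: [0.5049, -0.2108, 0.1328]
ee_rot: [-1.888, -2.51, -0.0]
force: [0.2, 0.3, 1.3]
width: 0.0553
grasp_force: 0.0
```

View pics/s1.png

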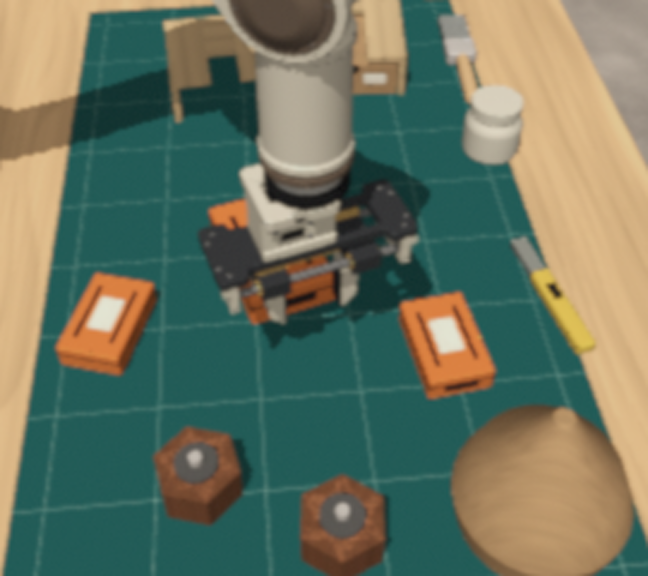

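The fingers, at (275,305) and (348,290), are behind the case's end face and clear of the neighbours. I'll go down and make contact gently.

```bash
python3 -m inch '[[[0.6,0,0,0.25,0,0,0],[0.6,0,0,0.5,0,0,0],[0.6,0,0,0.5,0,0,0],[0.6,0,0,0.5,0,0,0]]]'
python3 -m inch '[[[0.6,0.1,0,0,0,0,0],[0.6,0.2,0,0,0,0,0],[0.6,0.3,0,0,0,0,0],[0.6,0.4,0,0,0,0,0],[0.6,0.5,0,0,0,0,0],[0.6,0.55,0,0,0,0,0],[0.6,0.55,0,0,0,0,0]]]'
cat >> h.py <<'E'
def case(near=None):
    im=cap("top");m=viewer.camera_model("top");b=orange(im)
    cs,_=cv2.findContours(b,cv2.RETR_EXTERNAL,cv2.CHAIN_APPROX_NONE);return im,m,cs
E
python3 - <<'E'
from h import *
o=env.get_obs();print(o["position"],o["force"])
im=cap("top");cv2.imwrite("pics/t2.png",cv2.cvtColor(cv2.resize(im[130:290,100:350],None,fx=3.2,fy=3.2,interpolation=cv2.INTER_CUBIC),cv2.COLOR_RGB2BGR))
E
```

```text
t: 4.17
position: [0.505, -0.2112, 0.0833]
ee_rot: [1.889, 2.51, 0.0]
force: [-0.1, 0.4, 0.4]
width: 0.0548
grasp_force: 0.0
t: 4.75
position: [0.4899, -0.1571, 0.0829]
ee_rot: [1.887, 2.51, 0.001]
force: [0.3, -0.4, -0.3]
width: 0.0545
grasp_force: 0.5
[ 0.48990403 -0.15713718  0.08287197] [ 0.26478521 -0.35405609 -0.32304886]
```

View pics/t2.png

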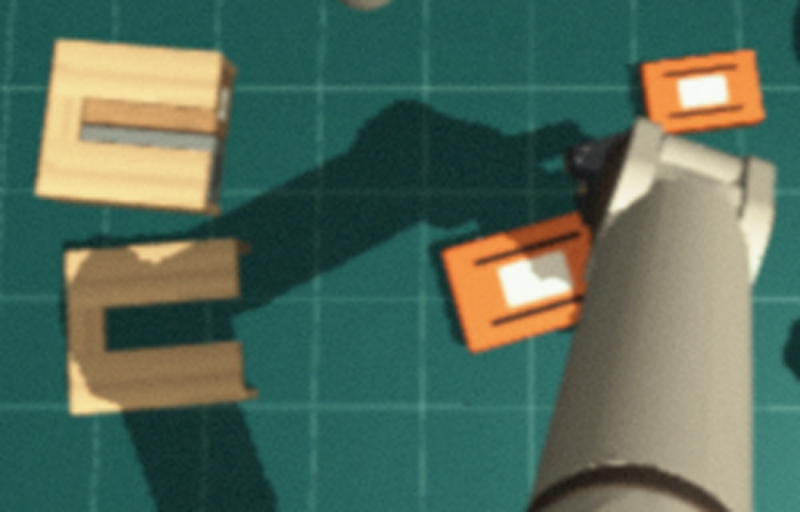

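The case moved about 16 mm, straight. Its front corners are now at crop pixels (443,250) and (475,352). I'll push along a gentle arc so it turns about 11° to the bay's axis.

```bash
python3 -m inch '[[[0.6,0.1,-0.01,0,0,0,0.008],[0.6,0.2,-0.02,0,0,0,0.016],[0.6,0.3,-0.025,0,0,0,0.024],[0.6,0.4,-0.03,0,0,0,0.032],[0.6,0.5,-0.035,0,0,0,0.04],[0.6,0.6,-0.04,0,0,0,0.048],[0.6,0.7,-0.04,0,0,0,0.056],[0.6,0.8,-0.045,0,0,0,0.064],[0.6,0.9,-0.045,0,0,0,0.072],[0.6,0.98,-0.045,0,0,0,0.08]]]'
python3 - <<'E'
from h import *
from scipy.spatial.transform import Rotation as R
o=env.get_obs();r=R.from_rotvec(o["ee_rot"]).as_matrix();p=np.array(o["position"]);h=r[:2,0]
C=p[:2]+.0845*h;a=np.array([-.0878,.9961]);n=np.array([.9961,.0878]);d=np.array([.422,.252])-C
print(p,"C",C,"head",np.degrees(np.arctan2(-h[0],h[1])),"along",d@a,"lat",-d@n)
im=cap("top");m=viewer.camera_model("top")
cs,_=cv2.findContours(orange(im),cv2.RETR_EXTERNAL,cv2.CHAIN_APPROX_NONE)
for c in cs:
    if cv2.contourArea(c)<200: continue
    q=np.array([atz(m,u,.042)[:2] for u in c[:,0]],np.float32)
    if q[:,1].max()<-.13: continue
    # front-most edges: extreme points along +y and its left/right corners
    R_=cv2.minAreaRect(q);print(R_)
    cc=[q[np.argmax(q@(a+k*n))] for k in(-1,1)];print("front corners L,R",cc,"front mid lateral",[(x-np.array([.422,.252]))@n for x in cc])
    e=cc[1]-cc[0];print("case heading from front edge",np.degrees(np.arctan2(e[1],e[0])))
cv2.imwrite("pics/t3.png",cv2.cvtColor(cv2.resize(im[130:290,100:350],None,fx=3.2,fy=3.2,interpolation=cv2.INTER_CUBIC),cv2.COLOR_RGB2BGR))
E
```

```text
t: 5.63
position: [0.4583, -0.0663, 0.0824]
ee_rot: [2.045, 2.383, -0.001]
force: [1.3, -5.6, 3.5]
width: 0.0552
grasp_force: 2.9
[ 0.4583148  -0.06634113  0.08244413] C [0.44550918 0.01718284] head 8.716523469538496 along 0.23596548131190145 lat 0.0028005471797502754
((0.4399394690990448, 0.049536172300577164), (0.0940934270620346, 0.08775592595338821), 7.826890468597412)
front corners L,R [array([0.38944635, 0.07991721], dtype=float32), array([0.48105562, 0.09589811], dtype=float32)] front mid lateral [np.float64(-0.04753556134473084), np.float64(0.04511955419261457)]
case heading from front edge 9.895456
```

View pics/t3.png

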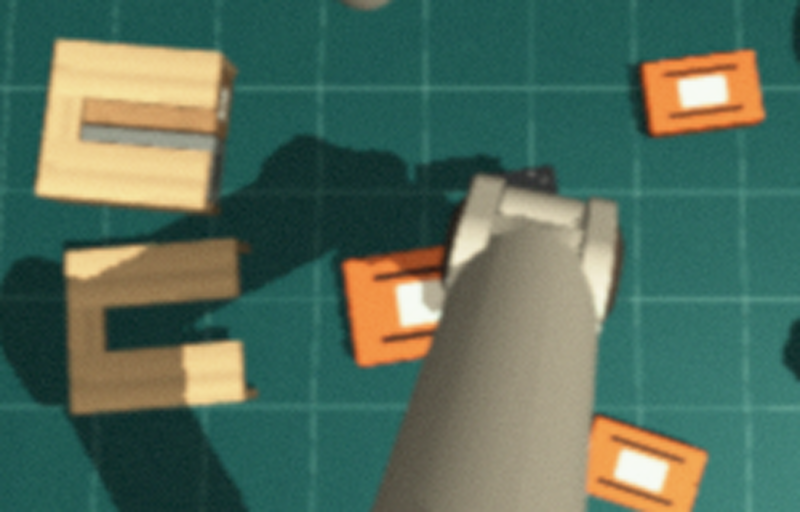

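The case heads at about 8° and is within 3 mm of the middle line. I'll finish the turn and enter the bay.

```bash
python3 -m inch '[[[0.6,0.1,-0.01,0,0,0,0.006],[0.6,0.2,-0.015,0,0,0,0.012],[0.6,0.3,-0.02,0,0,0,0.018],[0.6,0.4,-0.025,0,0,0,0.024],[0.6,0.5,-0.03,0,0,0,0.03],[0.6,0.6,-0.03,0,0,0,0.036],[0.6,0.7,-0.03,0,0,0,0.041],[0.6,0.8,-0.025,0,0,0,0.041],[0.6,0.9,-0.02,0,0,0,0.041],[0.6,0.98,-0.01,0,0,0,0.041]]]'
cat > st.py <<'E'
from h import *
from scipy.spatial.transform import Rotation as R
o=env.get_obs();r=R.from_rotvec(o["ee_rot"]).as_matrix();p=np.array(o["position"]);h=r[:2,0]
C=p[:2]+.0845*h;a=np.array([-.0878,.9961]);n=np.array([.9961,.0878]);d=np.array([.422,.252])-C
print(p,"C",C,"head",np.degrees(np.arctan2(-h[0],h[1])),"along",d@a,"lat",-d@n,o["force"])
m=viewer.camera_model("top");im=cap("top")
b=orange(im)
cs,_=cv2.findContours(b,cv2.RETR_EXTERNAL,cv2.CHAIN_APPROX_NONE)
for c in cs:
    if cv2.contourArea(c)<60: continue
    q=np.array([atz(m,u,.042)[:2] for u in c[:,0]],np.float32)
    if q[:,1].max()<-.1: continue
    print("orange lateral range",((q-[.422,.252])@n).min(),((q-[.422,.252])@n).max(),cv2.minAreaRect(q))
E
python3 st.py
```

```text
t: 6.52
position: [0.4418, 0.0302, 0.0822]
ee_rot: [2.121, 2.317, -0.002]
force: [0.1, -7.4, 5.5]
width: 0.0549
grasp_force: 3.3
[0.44180169 0.03024697 0.0821795 ] C [0.43433556 0.11441642] head 5.069074630070464 along 0.1381300615174912 lat 0.00020761385153941672 [ 0.14936398 -7.38004754  5.46858613]
orange lateral range -0.04522972215335368 0.04640061834831239 ((0.4294571876525879, 0.17411771416664124), (0.09162139147520065, 0.031789448112249374), 1.4774448871612549)
```

It is centred and entering. I'll push straight in, slowing at the end and watching the force.

```bash
python3 -m inch '[[[0.6,0.1,0,0,0,0,0],[0.6,0.2,0,0,0,0,0],[0.6,0.3,0,0,0,0,0],[0.6,0.4,0,0,0,0,0],[0.6,0.5,0,0,0,0,0],[0.6,0.6,0,0,0,0,0],[0.6,0.7,0,0,0,0,0],[0.6,0.8,0,0,0,0,0],[0.6,0.9,0,0,0,0,0],[0.6,1,0,0,0,0,0]]]'
python3 -m inch '[[[0.6,0.03,0,0,0,0,0],[0.6,0.06,0,0,0,0,0],[0.6,0.09,0,0,0,0,0],[0.6,0.12,0,0,0,0,0],[0.6,0.15,0,0,0,0,0],[0.6,0.18,0,0,0,0,0],[0.6,0.21,0,0,0,0,0],[0.6,0.24,0,0,0,0,0],[0.6,0.27,0,0,0,0,0],[0.6,0.28,0,0,0,0,0]]]'
python3 st.py
```

```text
t: 7.4
position: [0.4329, 0.129, 0.0821]
ee_rot: [2.122, 2.316, -0.004]
force: [0.6, -7.2, 6.1]
width: 0.0552
grasp_force: 3.7
t: 8.23
position: [0.4304, 0.157, 0.082]
ee_rot: [2.121, 2.317, -0.004]
force: [1.4, -6.3, 6.2]
width: 0.0548
grasp_force: 3.7
[0.43036571 0.15696074 0.08204742] C [0.42292302 0.24113221] head 5.053119066722533 along 0.01090644435768314 lat -3.477406605721638e-05 [ 1.36029491 -6.30429704  6.15774567]
```

Still sliding, with about 11 mm to go. I'll creep in 1 mm at a time until the wall is felt.

```bash
python3 -m inch '[[[0.6,0.01,0,0,0,0,0],[0.6,0.02,0,0,0,0,0],[0.6,0.03,0,0,0,0,0],[0.6,0.04,0,0,0,0,0],[0.6,0.05,0,0,0,0,0],[0.6,0.06,0,0,0,0,0],[0.6,0.07,0,0,0,0,0]]]'
```

```text
t: 8.87
position: [0.4297, 0.1633, 0.082]
ee_rot: [2.122, 2.316, -0.004]
force: [1.7, -7.4, 6.6]
width: 0.0551
grasp_force: 3.7
```

```bash
python3 -m inch '[[[0.6,0.01,0,0,0,0,0],[0.6,0.02,0,0,0,0,0],[0.6,0.02,0,0,0,0,0]]]'; python3 -m inch '[[[0.6,0.01,0,0,0,0,0],[0.6,0.01,0,0,0,0,0]]]'; python3 -m inch '[[[0.6,0.01,0,0,0,0,0],[0.6,0.01,0,0,0,0,0]]]'
```

```text
t: 9.12
position: [0.4295, 0.1656, 0.082]
ee_rot: [2.122, 2.317, -0.004]
force: [-0.2, -6.1, 5.8]
width: 0.0552
grasp_force: 3.3
t: 9.28
position: [0.4295, 0.1665, 0.082]
ee_rot: [2.122, 2.317, -0.004]
force: [1.1, -7.1, 6.0]
width: 0.0548
grasp_force: 3.3
t: 9.45
position: [0.4293, 0.1675, 0.082]
ee_rot: [2.122, 2.317, -0.004]
force: [0.4, -6.6, 5.6]
width: 0.0548
grasp_force: 3.3
```

```bash
python3 -m inch '[[[0.6,0.01,0,0,0,0,0],[0.6,0.02,0,0,0,0,0],[0.6,0.02,0,0,0,0,0]]]'; python3 -m inch '[[[0.6,0.01,0,0,0,0,0],[0.6,0.01,0,0,0,0,0]]]'
```

```text
t: 9.7
position: [0.4292, 0.1686, 0.082]
ee_rot: [2.122, 2.316, -0.005]
force: [0.9, -9.2, 6.1]
width: 0.0556
grasp_force: 4.5
t: 9.87
position: [0.4292, 0.1687, 0.082]
ee_rot: [2.122, 2.315, -0.007]
force: [1.0, -12.5, 7.8]
width: 0.0553
grasp_force: 5.8
```

The TCP has stalled at y = 0.1687 with the force rising, so the case is against the back wall. I'll back off, lift and check.

```bash
python3 -m inch '[[[0.6,-0.2,0,0,0,0,0],[0.6,-0.6,0,0,0,0,0],[0.6,-1,0,0,0,0,0],[0.6,-1,0,0,0,0,0]]]' >/dev/null; python3 -m inch '[[[0.6,-0.3,0,-1,0,0,0],[0.6,-0.6,0,-1,0,0,0],[0.6,-1,0,-1,0,0,0],[0.6,-1,0,-1,0,0,0],[0.6,-1,0,-1,0,0,0]]]'>/dev/null; python3 -m inch '[[[0.6,-1,0,-1,0,0,0],[0.6,-1,0,-1,0,0,0],[0.6,-1,0,-1,0,0,0],[0.6,-1,0,-1,0,0,0],[0.6,-1,0,-1,0,0,0],[0.6,-1,0,-1,0,0,0]]]'
python3 st.py; python3 - <<'E'
from h import *
a=cap("top")[120:290,90:330];b=cap("side")[80:250,150:390]
cv2.imwrite("pics/end.png",cv2.cvtColor(cv2.resize(np.hstack([b,a]),None,fx=1.66,fy=1.66,interpolation=cv2.INTER_CUBIC),cv2.COLOR_RGB2BGR))
E
```

```text
t: 11.12
position: [0.456, -0.1256, 0.2818]
ee_rot: [-2.12, -2.317, -0.001]
force: [-0.3, 0.2, 0.0]
width: 0.0548
grasp_force: 0.0
[ 0.45597001 -0.12555612  0.28182078] C [ 0.44847889 -0.04138887] head 5.086082977671254 along 0.2945695049535146 lat 0.0006160822123042084 [-0.32985042  0.195234    0.00403231]
orange lateral range -0.01727920451085566 0.01981423634667398 ((0.41915038228034973, 0.29877737164497375), (0.03713308274745941, 0.02301996760070324), 2.3575844764709473)
orange lateral range -0.047308042701292026 0.04477391161699296 ((0.4243295192718506, 0.19825826585292816), (0.09201458841562271, 0.044066235423088074), 10.038538932800293)
```

View pics/end.png

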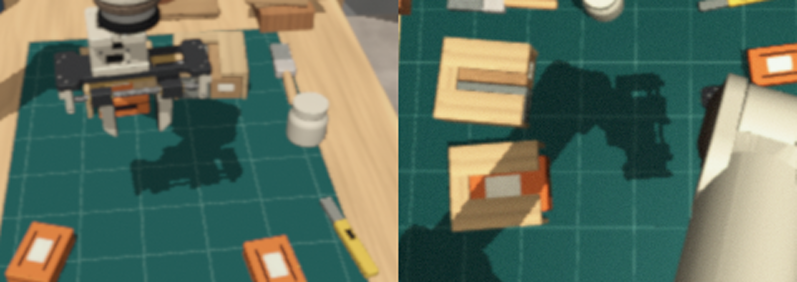

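The right half of the picture shows the case in the bay, with its label centred in the roof slot at (503,185) and a small lip standing out at (547,185). The gripper is clear and everything else is in place.

```bash
python3 -c "
from rig import env
print(env.job_done())"
```

```text
the job is handed in; nothing more can be done
None
```

I pushed the orange case fully home into the empty bay, centred and long way in, and handed the job in at about 11 s with the gripper clear and no sign in the final pictures of anything else having moved; no verdict was shown.

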